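# Clamp a gas valve in the eccentric-locked leak-test fixture

## Task

Clamp the yellow gas valve in the leak-test fixture: swing the red-handled lever fully over to its released end so that the brass cam turns its low side to the slide, push the green slide forward until it has pushed the valve home against the fixed head, then swing the lever fully back to its locked end. Do it all by pushing with the fingers, without force: lift and squeeze nothing, and leave everything else on the fixture and the bench where it is.

Things in the scene. Friction and masses are not known exactly. Their poses are not given: they have to be found in the camera images.
- fixture: leak-test fixture fixed to the bench: aluminium base plate, x -125..235, y -110..105, top z 16 mm. Origin on the bench surface, on the slide's centre line, level with the cam pivot; x forward along the slide's travel (away from the robot), y left, z up. Along y = 0 stand the green slide, the valve's cradle (side guides to z 54) and the green fixed head; the cam and lever are on the right.
- head_face (a point): centre of the rear-facing sealing face of the fixed head, at fixture x 172, y 0, z 75 mm. The green head runs on to x 212, is 90 mm wide, top at z 120; a gauge on it reaches z 190. Nothing of the fixture behind this face is higher than z 150 (the valve's coil).
- cam_pivot (a point): point on the vertical axis of cam and lever, at fixture x 0, y -66, z 50 mm. The cam is a brass disc, 52 mm in diameter, z 28 to 44, set 10 mm off this axis (eccentric): its edge is 36 mm from the axis at the high point, 16 mm at the low point.
- cam (a joint): angle of cam and lever, rad; end stops 0 (locked: handle forward and right, 37.5 deg right of fixture x) and 1.833 (released: handle rearward and right, 142.5 deg right of fixture x, cam low point to the roller). Grows clockwise seen from above. Stiff, about 4 N at the handle; stays where left. Starts 0 to 0.12. Counts as released above 1.6, as locked below 0.15.
- handle (a point): mid-height of the upright red grip at the lever's end, 81 mm above the bench, 95 mm from the pivot axis. The grip is a round post 24 mm in diameter, z 60 to 102; the flat lever bar under it is 18 mm wide, z 52 to 60. Push the grip sideways with a finger. Only base plate and bench lie below its path.
- slide (a joint): travel of the green slide, m, growing forward (fixture x), from 0 (rear) to a stop at 0.075. Starts 0 to 0.010. Friction about 3 N, 3 to 7 N more while it pushes the valve; stays where left. At about 0.061 its sprung seal begins to press the valve on the head: 3 N more per mm. Locking the lever then drives it on to about 0.064 and holds it.
- roller (a point): centre of the steel roller (16 mm diameter, upright axis, z 36) on the slide's right side, 38 mm right of the centre line; at fixture x -30 mm when the slide reads 0. It meets the cam's edge: with the lever locked it stops the slide at 0.014 to 0.016, with the lever released it passes the cam freely.
- palm_plate (a point): centre of the rear face of the black palm plate at the rear of the green slide, 78 mm above the bench, at fixture x -91 mm when the slide reads 0. The plate is 60 mm wide (y), z 48 to 108, and faces backward (fixture -x): push it forward. Behind it only the rail and its stop stand up, to z 32.
- seal: sprung round seal, 48 mm across, at the front of the slide on the valve's axis, z 75 mm. Origin at the centre of its front face, 102 mm ahead of the palm plate's rear face when not compressed.
- valve: the valve to clamp: yellow, square flanges 70 x 70 mm, 100 mm face to face, black coil box on top, 102 mm tall, about 0.7 kg, loose in the cradle, underside 40 mm above the bench. Origin: centre of its underside; x along the fixture's x. It starts 5 to 15 mm short of the head; home, its origin is at fixture x 122 mm. The seal pushes it there.
- spare_valve: a second yellow valve of the same make with a blue coil box, standing on the bench (100 x 70 x 100 mm). Origin: centre of its underside. Leave it alone.
- leak_spray: white bottle with a blue label and red cap, 60 mm across, 180 mm tall, on the bench. Origin: centre of its underside. Leave it alone.
- paste_jar: white jar with a yellow lid, 68 mm across, 75 mm tall, on the bench. Origin: centre of its underside. Leave it alone.
- plug: brass blanking plug, 28 mm across, 26 mm tall, standing on the left margin of the fixture's base plate. Origin: centre of its underside. Leave it alone.
- gasket: black rubber gasket ring, 46 mm across, 5 mm thick, lying on the left margin of the fixture's base plate. Origin: centre of its underside. Leave it alone.
- meter: yellow and black multimeter lying on the bench, 150 x 76 x 42 mm. Origin: centre of its underside. Leave it alone.
- screwdriver: screwdriver with a red handle, 200 mm long, lying on the bench. Origin: underside, near its middle. Leave it alone.
- wrench: steel wrench, 190 mm long, lying on the bench. Origin: underside, near its middle. Leave it alone.
Not all that is in view belongs to the job. Leave any turquoise look-alike of the valve alone.

How it is judged:
By the outcome, as a careful person would: the job done as asked, in the order asked, and still so for the second after the job is handed in, with the robot touching nothing.
It also fails if it takes over 64 s, if anything falls off the work surface, if the arm or the gripper's body presses on something with over 40 N, if the wrist force passes 120 N, or if a joint passes its speed limit or range.

## Robot

A 6-joint arm with a two-finger parallel gripper is mounted at the origin on the work surface. World frame = base frame: x ahead of the robot, y to its left, z up, the work surface at z = 0. Lengths are in m, angles in rad, forces in N, time in s.
With the tool pointing down it reaches from about 0.225 to 0.875 m from the base axis. Payload 3.4 kg.
Tool frame: the origin (TCP) lies midway between the tips of the shut fingers; the grasp point (between the pads) lies 19 mm behind it; z points along the fingers, y is the line along which they close (so a half turn about z gives the same grasp; the last joint's range is limited). The gripper opens to 85 mm and grips with 20 to 120 N. Pads are 22 mm wide; open, the fingers measure 114 mm over their backs; the gripper's body (76 mm by 85 mm) begins 54 mm behind the grasp point. The pads swing forward as they close: fully open they stand 13 mm farther back than shut.
Start: joints at [-1.457, 0.276, 1.505, -0, 1.361, -0.121], TCP at [0.134, -0.559, 0.231] pointing down, gripper open.
Joint ranges: [-2.89, 2.89], [-0.75, 2.08], [0.22, 2.7], [-1.18, 4.32], [0.11, 2.71], [-2.7, 2.7]. Speed limits (rad/s): [2.57, 2.57, 3.14, 3.14, 3.14, 3.14].

## Interface

Orientations are given as a unit quaternion [x, y, z, w].
In Python, from station import arm, cams gives the robot as it stands.
- The arm moves only by the tool jog_arm, never from a script. Its argument "steps" is a list of rows, each an object with "fingers": the closure in counts, from 0 (fully open) to 255 (shut); "xyz": the shift along the tool's x, y, z in units of 30 mm (1.0 is 30 mm), a list of three; "roll": the turn about the tool's z in units of 8 degrees (1.0 is 8 degrees). A call has 1 to 12 rows; each row shifts and turns the commanded pose from where the row before left it, along the tool's axes as they then stand; what a row does not reach is not made up. A row lasts 1/10 s, in which the tool goes at most 50 mm and 8.59 degrees, less where a joint would pass 70% of its speed; a pose out of reach is approached as far as the arm can. A call is refused whole if a number of a shift passes 1 or a number of a turn 1, either way. A call with a gripper value outside its range is refused whole. The fingers move at their own pace and stop on an object; the grip force is fixed at half the most. Time passes only in rows, so rows that do not move let the fingers close. It gives the time, the measured TCP pose, the force, the opening and the grip force at its end, in the units of the state.
- arm.read_state(): the state, without advancing time (a new reading comes with each control period).
- cams.snapshot(name): name is "side" or "top" or "wrist"; returns the picture (480x640x3 uint8, red, green, blue); there is no depth.
- cams.camera_params(name): a dict with "intrinsics" (3x3 intrinsics, pixels), "dist" ([k1, k2, p1, p2, k3] as OpenCV has them; the pictures are not rectified), "extrinsics" (4x4, takes a point from camera to world coordinates); the wrist camera has in their place "T_tool_cam" (4x4, takes a point from camera to tool coordinates, whose origin is the TCP and whose axes are the flange's). Camera axes: x right, y down, z forward; pixel columns grow to the right and rows downward; lengths in m; the calibration is good to about 2 mm. A picture is of the moment at which its call begins: read the wrist's pose just before it. camera_params takes no time and is no camera call.
- arm.job_done(): hands the job in; it is judged then, once.
The state is a dict: "clock": time; "joints": joint angles; "qvel": joint speeds; "effort": joint torques, N m; "tool_pos": TCP position; "tool_rot": TCP orientation; "ft_force": force on the tool from outside, world axes, zero at the start; "moment": the same for the moment, N m; "opening": finger opening in m; "finger_force": force on a finger pad.
Only numpy, scipy, OpenCV 4.12 (cv2) and the standard library are available. Lean on these libraries where they do the work, as an engineer would, in place of code of your own. Each camera call takes 0.05 s, during which the arm holds its last target. There are 200 camera calls.

## Working session

There is one attempt and no reset: what is moved stays moved. The work goes in short steps, Python scripts to look and compute and a tool call to move; the robot and the scene stay as the last step left them, time stands still between calls to the robot, and variables do not carry over. Pictures are saved under pics/ and viewed, at most 10 in all, crops included, and the job is handed in when it is done.

Besides the shell and the picture viewer there is one more tool, called after "Call:" as name([rows], argument=value, ...), one row to a line, values as JSON. jog_arm: Moves the arm, as the interface text tells. Its arguments: {"type":"object","properties":{"steps":{"type":"array","items":{"type":"object","properties":{"fingers":{"type":"number"},"xyz":{"type":"array","items":{"type":"number"}},"roll":{"type":"number"}}}}},"required":["steps"]}

```bash
mkdir -p pics; python3 - <<'E'
from station import arm,cams
import cv2
s=arm.read_state();print(s)
for n in("top","side"):
    cv2.imwrite(f"pics/{n}0.png",cams.snapshot(n)[:,:,::-1]);p=cams.camera_params(n);print(n,p)
print(cams.camera_params("wrist"))
E
```

```text
{'clock': 0.0, 'joints': array([-1.45701733e+00,  2.76600632e-01,  1.50618388e+00,  1.59818918e-06,
        1.36069654e+00, -1.20957202e-01]), 'qvel': array([-0.00130526, -0.00122397,  0.00042621,  0.00191912,  0.00159213,
       -0.00021743]), 'effort': array([-3.27268419e-03, -4.16782701e+01, -2.45808578e+01, -7.97353914e-04,
        1.08479595e-02,  1.31179172e-05]), 'tool_pos': array([ 0.13369324, -0.5586733 ,  0.23041629]), 'tool_rot': array([ 9.93119845e-01,  1.17098603e-01,  4.17018405e-06, -9.44191125e-04]), 'ft_force': array([ 0.1490649 , -0.16452223, -0.00808222]), 'moment': array([ 0.02701974, -0.02671447, -0.00958475]), 'finger_force': 0.0, 'opening': 0.08524681951724497}
top {'intrinsics': array([[459.86899151,   0.        , 319.34848991],
       [  0.        , 459.86899151, 237.98494121],
       [  0.        ,   0.        ,   1.        ]]), 'dist': array([-0.0694185,  0.       ,  0.       ,  0.       ,  0.       ]), 'extrinsics': array([[ 0.02890589, -0.99181858,  0.12433967,  0.41026598],
       [-0.99955985, -0.02785012,  0.01022116, -0.00674031],
       [-0.00667467,
[... 528 characters left out ...]
8, -0.58166651,  0.91682816],
       [ 0.        ,  0.        ,  0.        ,  1.        ]])}
{'intrinsics': array([[354.40899803,   0.        , 320.22278389],
       [  0.        , 354.40899803, 233.63561612],
       [  0.        ,   0.        ,   1.        ]]), 'dist': array([-0.05517145,  0.        ,  0.        ,  0.        ,  0.        ]), 'T_tool_cam': array([[-1.39693670e-04, -9.45635230e-01, -3.25229139e-01,
         8.41347251e-02],
       [ 9.99999006e-01, -5.88323979e-04,  1.28108555e-03,
         1.25091804e-03],
       [-1.40277973e-03, -3.25228637e-01,  9.45634372e-01,
        -1.42762962e-01],
       [ 0.00000000e+00,  0.00000000e+00,  0.00000000e+00,
         1.00000000e+00]])}
```

View pics/top0.png

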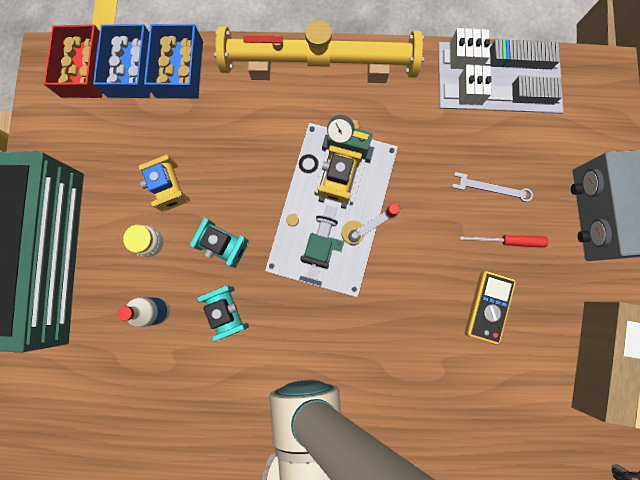

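View pics/side0.png

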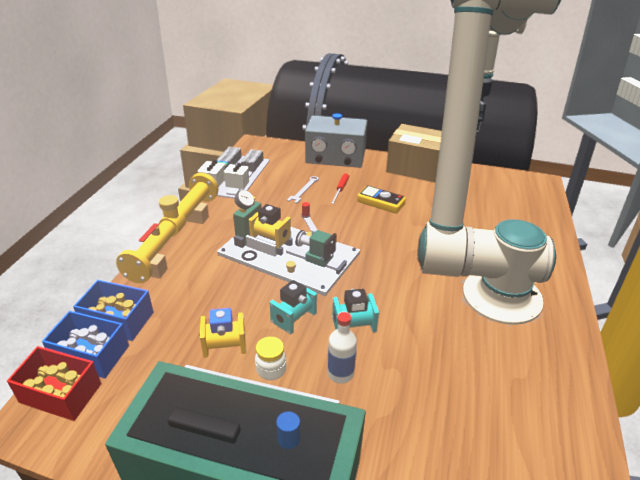

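The top view shows the fixture with plate corners near (311,123), (397,148), (358,297) and (266,270). The red grip is at (393,209), the brass cam at (352,232) and the green slide at (320,250). Possible look-alikes are:
- yellow valve with black coil in the cradle at (340,170): this is the one to clamp
- spare with blue coil at (160,182)
- turquoise ones at (218,242) and (221,313)
- red handles that are not the lever: screwdriver (525,240), bottle cap (125,313) and pipe lever (263,40)

I'll check the choice in a close crop.

```bash
python3 - <<'E'
import cv2
i=cv2.imread("pics/top0.png")[112:307,250:415]
cv2.imwrite("pics/crop0.png",cv2.resize(i,None,fx=3,fy=3,interpolation=cv2.INTER_CUBIC))
E
```

```text
(no output)
```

View pics/crop0.png

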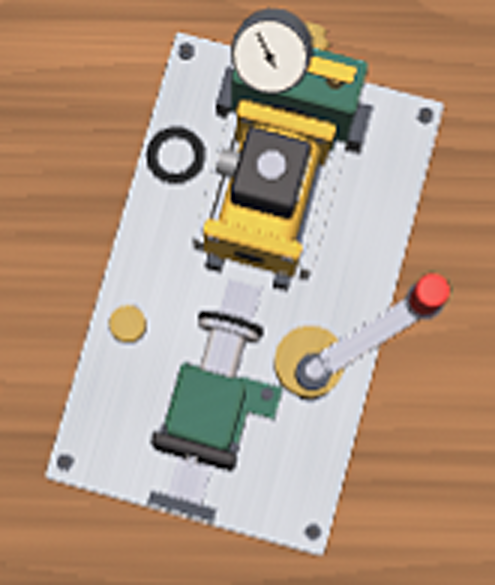

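```bash
cat > h.py <<'E'
import numpy as np,cv2
from station import arm,cams
from scipy.spatial.transform import Rotation as R
def back(uv,z,name="top"):
    p=cams.camera_params(name);E=p["extrinsics"]
    n=cv2.undistortPoints(np.float64(uv).reshape(-1,1,2),p["intrinsics"],p["dist"]).reshape(-1,2)
    d=np.c_[n,np.ones(len(n))]@E[:3,:3].T
    return E[:3,3]+d*((z-E[2,3])/d[:,2])[:,None]
def crop(uv): return np.float64(uv)/3+[250,112]-1/3
E
python3 - <<'E'
from h import *
w=back(crop([(180,33),(442,102),(324,554),(46,477)]),.016)[:,:2]
f=np.array([(235,105),(235,-110),(-125,-110),(-125,105)])/1e3
wc,fc=w-w.mean(0),f-f.mean(0)
a=np.arctan2((fc[:,0]*wc[:,1]-fc[:,1]*wc[:,0]).sum(),(fc*wc).sum())
c,s=np.cos(a),np.sin(a);M=np.array([[c,-s],[s,c]]);o=w.mean(0)-M@f.mean(0)
print("yaw",np.degrees(a),"o",o,"res mm",1e3*(w-(f@M.T+o)))
F=lambda uv,z:1e3*(back(crop(uv),z)[:,:2]-o)@M
print("grip",F([(432,293)],.102),"pivot",F([(314,366)],.06),"palm top rear L/R",F([(152,440),(236,467)],.108),"plug",F([(127,322)],.026))
np.savez("fix.npz",o=o,a=a)
t=arm.read_state();x=R.from_quat(t["tool_rot"]).as_matrix()
print("tool x",x[:,0],"yaw",np.degrees(np.arctan2(x[1,0],x[0,0])),"tcp fix",1e3*(t["tool_pos"][:2]-o)@M)
E
```

```text
yaw -13.9533251185638 o [ 0.55721472 -0.00858145] res mm [[-2.07590102 -2.482368  ]
 [-0.11859795  2.60373461]
 [ 1.6056713   0.5247503 ]
 [ 0.58882767 -0.64611692]]
grip [[  67.77845571 -128.32460271]] pivot [[  2.92258764 -64.19034892]] palm top rear L/R [[-82.51925642  29.8636709 ]
 [-84.85995522 -29.83906705]] plug [[ 2.57443023 77.56691085]]
tool x [9.72567499e-01 2.32620778e-01 1.82969745e-04] yaw 13.451417371517044 tcp fix [-278.35121542 -636.06573446]
```

Call:
jog_arm([
  {"fingers":255,"xyz":[0,0,0],"roll":0.86},
  {"fingers":255,"xyz":[0,0,0],"roll":0.86},
  {"fingers":255,"xyz":[0,0,0],"roll":0.86},
  {"fingers":255,"xyz":[0,0,0],"roll":0.85},
  {"fingers":255,"xyz":[0.75,-0.9,0],"roll":0},
  {"fingers":255,"xyz":[0.75,-0.9,0],"roll":0},
  {"fingers":255,"xyz":[0.75,-0.9,0],"roll":0},
  {"fingers":255,"xyz":[0.75,-0.9,0],"roll":0},
  {"fingers":255,"xyz":[0.75,-0.9,0],"roll":0},
  {"fingers":255,"xyz":[0.75,-0.9,0],"roll":0},
  {"fingers":255,"xyz":[0.75,-0.9,0],"roll":0},
  {"fingers":255,"xyz":[0.75,-0.9,0],"roll":0},
])

```text
clock: 1.3
tool_pos: [0.3615, -0.3919, 0.2309]
tool_rot: [0.993, -0.122, -0.0, -0.0]
ft_force: [0.2, 0.0, -0.8]
opening: -0.0
finger_force: 0.0
```

```bash
cat >> h.py <<'E'
_f=np.load("fix.npz") if __import__("os").path.exists("fix.npz") else None
def st():
    t=arm.read_state();a=float(_f["a"]);c,s=np.cos(a),np.sin(a);M=np.array([[c,-s],[s,c]])
    x=R.from_quat(t["tool_rot"]).as_matrix()
    print("t",round(t["clock"],2),"fix mm",np.round(1e3*(t["tool_pos"][:2]-_f["o"])@M,1),"z",round(1e3*t["tool_pos"][2],1),
     "yaw-fix",round(np.degrees(np.arctan2(x[1,0],x[0,0])-a),2),"F fix",np.round(t["ft_force"][:2]@M,1),round(t["ft_force"][2],1),"open",round(t["opening"],4))
E
python3 -c "from h import *;st()"
```

```text
t 1.3 fix mm [ -97.5 -419.2] z 230.9 yaw-fix -0.04 F fix [0.2 0.1] -0.8 open -0.0
```

Call:
jog_arm([
  {"fingers":255,"xyz":[0.67,-0.97,0]},
  {"fingers":255,"xyz":[0.67,-0.97,0]},
  {"fingers":255,"xyz":[0.67,-0.97,0]},
  {"fingers":255,"xyz":[0.67,-0.97,0]},
  {"fingers":255,"xyz":[0.67,-0.97,0]},
  {"fingers":255,"xyz":[0.67,-0.97,0]},
  {"fingers":255,"xyz":[0.67,-0.97,0]},
  {"fingers":255,"xyz":[0.67,-0.97,0]},
  {"fingers":255,"xyz":[0.67,-0.97,0]},
  {"fingers":255,"xyz":[0.5,-0.5,0]},
  {"fingers":255,"xyz":[0,0,0]},
  {"fingers":255,"xyz":[0,0,0]},
])

```text
invalid input at $.steps[0]: expected keys fingers, xyz, roll
```

```bash
python3 - <<'E'
from h import *
st();cv2.imwrite("pics/w1.png",cams.snapshot("wrist")[:,:,::-1])
E
```

```text
t 1.3 fix mm [ -97.5 -419.2] z 230.9 yaw-fix -0.04 F fix [0.2 0.1] -0.8 open -0.0
```

View pics/w1.png

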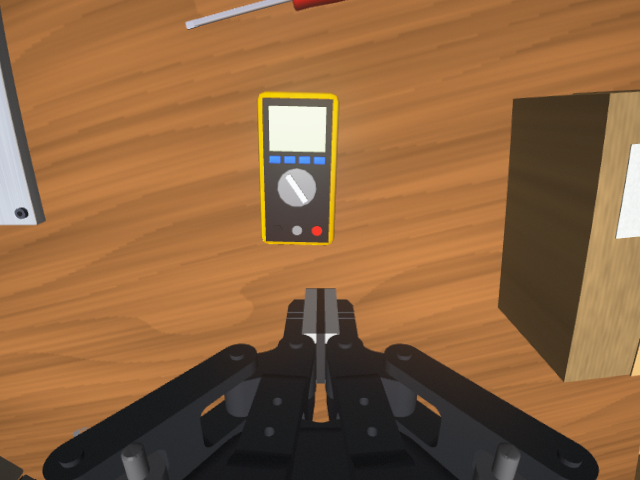

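The move was refused because each row needs a roll value. The wrist picture shows the shut fingers at (320,310), the meter ahead at (297,170) and the plate's rear-right corner at (20,213).

Call:
jog_arm([
  {"fingers":255,"xyz":[0.67,-0.97,0],"roll":0},
  {"fingers":255,"xyz":[0.67,-0.97,0],"roll":0},
  {"fingers":255,"xyz":[0.67,-0.97,0],"roll":0},
  {"fingers":255,"xyz":[0.67,-0.97,0],"roll":0},
  {"fingers":255,"xyz":[0.67,-0.97,0],"roll":0},
  {"fingers":255,"xyz":[0.67,-0.97,0],"roll":0},
  {"fingers":255,"xyz":[0.67,-0.97,0],"roll":0},
  {"fingers":255,"xyz":[0.67,-0.97,0],"roll":0},
  {"fingers":255,"xyz":[0.67,-0.97,0],"roll":0},
  {"fingers":255,"xyz":[0.5,-0.5,0],"roll":0},
  {"fingers":255,"xyz":[0,0,0],"roll":0},
  {"fingers":255,"xyz":[0,0,0],"roll":0},
])

```text
clock: 2.55
tool_pos: [0.6172, -0.1718, 0.2305]
tool_rot: [0.993, -0.121, -0.001, 0.0]
ft_force: [-0.8, -0.3, 0.3]
opening: 0.0003
finger_force: 0.0
```

```bash
python3 - <<'E'
from h import *
st();cv2.imwrite("pics/w2.png",cams.snapshot("wrist")[:,:,::-1])
E
```

```text
t 2.55 fix mm [  97.5 -143.9] z 230.5 yaw-fix 0.02 F fix [-0.7 -0.5] 0.3 open 0.0003
```

View pics/w2.png

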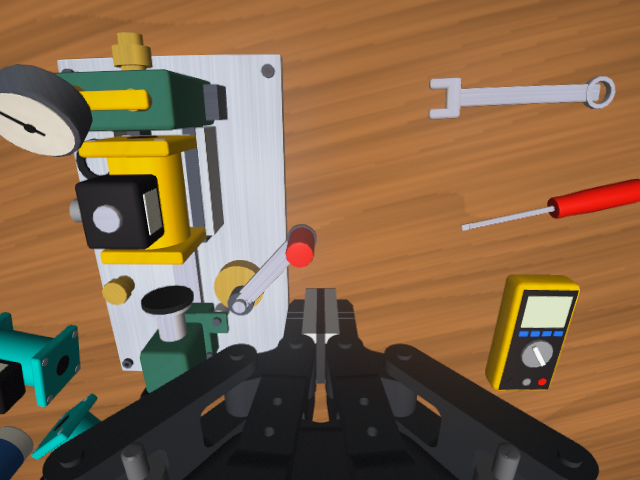

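The picture shows the grip cap centred at about (300,252), the plate's front-right corner at (281,55), its screw at (268,71) and the pivot cap at (240,305).

```bash
cat >> h.py <<'E'
def fixw(uv,z):
    t=arm.read_state();p=cams.camera_params("wrist");T=np.eye(4);T[:3,:3]=R.from_quat(t["tool_rot"]).as_matrix();T[:3,3]=t["tool_pos"]
    E=T@p["T_tool_cam"];n=cv2.undistortPoints(np.float64(uv).reshape(-1,1,2),p["intrinsics"],p["dist"]).reshape(-1,2)
    d=np.c_[n,np.ones(len(n))]@E[:3,:3].T;w=E[:3,3]+d*((z-E[2,3])/d[:,2])[:,None]
    a=float(_f["a"]);c,s=np.cos(a),np.sin(a);return np.round(1e3*(w[:,:2]-_f["o"])@np.array([[c,-s],[s,c]]),1)
E
python3 -c "
from h import *
print(fixw([(300,252)],.102),fixw([(281,55)],.016),fixw([(240,306)],.06),fixw([(240,306)],.068))"
```

```text
[[  72.6 -129.2]] [[ 232.9 -110.1]] [[ -3.2 -64.7]] [[  1.5 -66.8]]
```

Call:
jog_arm([
  {"fingers":255,"xyz":[0.48,-0.5,0],"roll":0},
  {"fingers":255,"xyz":[0,0,0.9],"roll":0},
  {"fingers":255,"xyz":[0,0,0.9],"roll":0},
  {"fingers":255,"xyz":[0,0,0.9],"roll":0},
  {"fingers":255,"xyz":[0,0,0.9],"roll":0},
  {"fingers":255,"xyz":[0,0,0.9],"roll":0},
  {"fingers":255,"xyz":[0,0,0.9],"roll":0},
  {"fingers":255,"xyz":[0,0,0],"roll":0},
  {"fingers":255,"xyz":[0,0,0],"roll":0},
])

```text
clock: 3.5
tool_pos: [0.6346, -0.1616, 0.0696]
tool_rot: [0.992, -0.122, -0.0, 0.0]
ft_force: [0.5, 0.1, 0.0]
opening: -0.0003
finger_force: 0.0
```

```bash
python3 -c "
from h import *
st()
for k in range(0,106,8):
    t=np.radians(-37.5-k); print(k,np.round(95*np.cos(t)+24),np.round(-66+95*np.sin(t)))"
```

```text
t 3.5 fix mm [ 112.  -129.9] z 69.6 yaw-fix -0.1 F fix [0.5 0.3] 0.0 open -0.0003
0 99.0 -124.0
8 91.0 -134.0
16 81.0 -142.0
24 69.0 -149.0
32 57.0 -155.0
40 45.0 -159.0
48 31.0 -161.0
56 18.0 -161.0
64 5.0 -159.0
72 -8.0 -156.0
80 -20.0 -150.0
88 -31.0 -143.0
96 -41.0 -135.0
104 -50.0 -125.0
```

Call:
jog_arm([
  {"fingers":255,"xyz":[-0.35,0.05,0],"roll":0},
  {"fingers":255,"xyz":[-0.35,0.1,0],"roll":0},
  {"fingers":255,"xyz":[-0.16,0.13,0],"roll":0},
  {"fingers":255,"xyz":[-0.17,0.13,0],"roll":0},
  {"fingers":255,"xyz":[-0.2,0.12,0],"roll":0},
  {"fingers":255,"xyz":[-0.2,0.12,0],"roll":0},
  {"fingers":255,"xyz":[-0.2,0.1,0],"roll":0},
  {"fingers":255,"xyz":[-0.2,0.1,0],"roll":0},
  {"fingers":255,"xyz":[-0.2,0.07,0],"roll":0},
  {"fingers":255,"xyz":[-0.2,0.06,0],"roll":0},
  {"fingers":255,"xyz":[-0.23,0.04,0],"roll":0},
  {"fingers":255,"xyz":[-0.23,0.03,0],"roll":0},
])

```text
clock: 4.7
tool_pos: [0.5541, -0.1816, 0.0718]
tool_rot: [0.993, -0.12, 0.007, 0.009]
ft_force: [4.8, -23.7, -5.9]
opening: -0.0002
finger_force: 10.5
```

```bash
python3 -c "
from h import *
st()"
```

```text
t 4.7 fix mm [  38.7 -168.7] z 71.8 yaw-fix 0.2 F fix [ 10.4 -21.8] -5.9 open -0.0002
```

```bash
python3 - <<'E'
from h import *
i=cams.snapshot("wrist")[:,:,::-1];j=cams.snapshot("top")[140:290,300:450,::-1]
cv2.imwrite("pics/w3.png",np.hstack([cv2.resize(i[120:420,120:440],(480,450)),cv2.resize(j,(310,450)[::1])]))
st()
E
```

```text
t 4.8 fix mm [  37.1 -169.2] z 71.7 yaw-fix 0.2 F fix [  8.7 -21.7] -4.1 open -0.0004
```

View pics/w3.png

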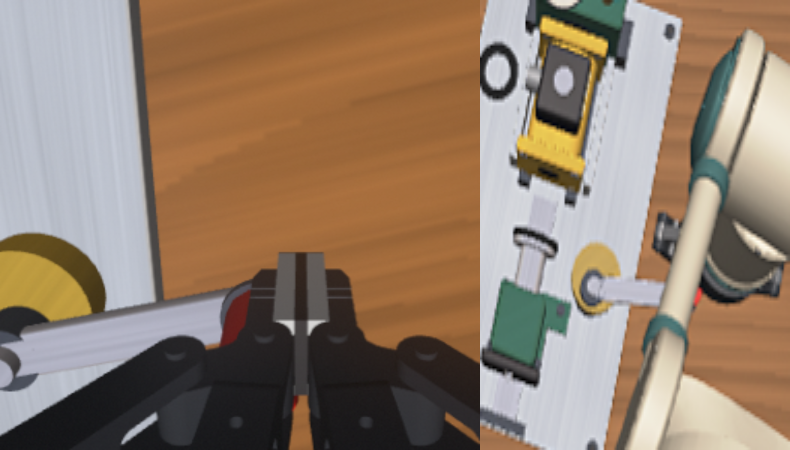

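The fingers slipped to the grip's outer side: in the wrist crop the grip is behind and to the left of them, and the lever is at about -76°. I'll back off, square the finger face to the grip's path, then turn along with the lever.

Call:
jog_arm([
  {"fingers":255,"xyz":[0.35,0,0],"roll":0},
  {"fingers":255,"xyz":[0.35,0,0],"roll":0},
  {"fingers":255,"xyz":[0.1,0,0],"roll":0},
  {"fingers":255,"xyz":[0,-0.2,0],"roll":0},
  {"fingers":255,"xyz":[0,-0.15,0],"roll":0},
  {"fingers":255,"xyz":[0,0,0],"roll":-0.9},
  {"fingers":255,"xyz":[0,0,0],"roll":-0.85},
  {"fingers":255,"xyz":[0,0,0],"roll":0},
])

```text
clock: 5.6
tool_pos: [0.5746, -0.1663, 0.0692]
tool_rot: [1.0, 0.0, -0.0, -0.0]
ft_force: [-0.2, -1.0, 0.2]
opening: 0.0001
finger_force: 0.0
```

```bash
python3 - <<'E'
from h import *
st()
i=cams.snapshot("wrist")[:,:,::-1];cv2.imwrite("pics/w4.png",i)
E
```

```text
t 5.6 fix mm [  54.9 -148.8] z 69.2 yaw-fix 14.01 F fix [ 0.  -1.1] 0.2 open 0.0001
```

View pics/w4.png

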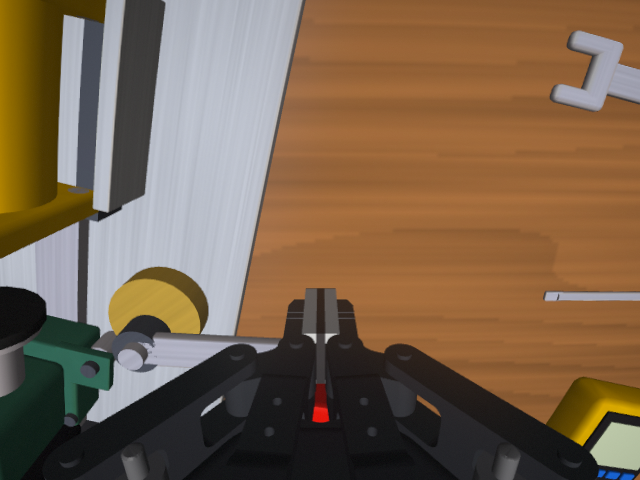

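The lever bar now lies square across the tool, and the red grip is centred right behind the fingers, seen through their gap at (320,410).

Call:
jog_arm([
  {"fingers":255,"xyz":[-0.3,0.04,0],"roll":0},
  {"fingers":255,"xyz":[-0.22,0.05,0],"roll":0.5},
  {"fingers":255,"xyz":[-0.22,0.05,0],"roll":0.5},
  {"fingers":255,"xyz":[-0.22,0.05,0],"roll":0.5},
  {"fingers":255,"xyz":[-0.22,0.05,0],"roll":0.5},
  {"fingers":255,"xyz":[-0.22,0.05,0],"roll":0.5},
  {"fingers":255,"xyz":[-0.22,0.05,0],"roll":0.5},
  {"fingers":255,"xyz":[-0.22,0.05,0],"roll":0.5},
  {"fingers":255,"xyz":[-0.22,0.05,0],"roll":0.5},
])

```text
clock: 6.55
tool_pos: [0.5137, -0.1685, 0.0695]
tool_rot: [0.961, -0.278, 0.002, 0.001]
ft_force: [4.3, -1.8, -3.1]
opening: 0.0002
finger_force: 2.1
```

```bash
cat >> h.py <<'E'
def pol():
    "TCP from the pivot along tool x, tool y (mm)"
    st();t=arm.read_state();X=R.from_quat(t["tool_rot"]).as_matrix();a=float(_f["a"]);c,s=np.cos(a),np.sin(a)
    d=t["tool_pos"][:2]-(_f["o"]+np.array([[c,-s],[s,c]])@[0,-.066]);print("rel pivot tool xy",np.round(1e3*d@X[:2,:2],1),"F tool",np.round(t["ft_force"]@X,1))
E
python3 -c "from h import *;pol()"
```

```text
t 6.55 fix mm [  -3.7 -165.7] z 69.5 yaw-fix -18.3 F fix [ 4.6 -0.7] -3.1 open 0.0002
rel pivot tool xy [27.8 95.8] F tool [ 4.6 -0.8  3.1]
```

Call:
jog_arm([
  {"fingers":255,"xyz":[-0.22,0.05,0],"roll":0.5},
  {"fingers":255,"xyz":[-0.22,0.05,0],"roll":0.5},
  {"fingers":255,"xyz":[-0.22,0.05,0],"roll":0.5},
  {"fingers":255,"xyz":[-0.22,0.05,0],"roll":0.5},
  {"fingers":255,"xyz":[-0.22,0.05,0],"roll":0.5},
  {"fingers":255,"xyz":[-0.22,0.05,0],"roll":0.5},
  {"fingers":255,"xyz":[-0.22,0.05,0],"roll":0.5},
  {"fingers":255,"xyz":[0,0,0],"roll":0},
])

```text
clock: 7.35
tool_pos: [0.4714, -0.1438, 0.0695]
tool_rot: [0.866, -0.5, 0.0, 0.001]
ft_force: [-0.2, -1.8, 0.6]
opening: 0.0005
finger_force: 0.8
```

```bash
python3 -c "from h import *;pol()"
```

```text
t 7.35 fix mm [ -50.6 -151.9] z 69.5 yaw-fix -46.1 F fix [ 0.2 -1.8] 0.6 open 0.0005
rel pivot tool xy [26.8 96.1] F tool [ 1.4  1.1 -0.6]
```

Call:
jog_arm([
  {"fingers":255,"xyz":[-0.2,0.05,0],"roll":0.4},
  {"fingers":255,"xyz":[-0.2,0.05,0],"roll":0.4},
  {"fingers":255,"xyz":[-0.1,0,0],"roll":0},
  {"fingers":255,"xyz":[0,0,0],"roll":0},
])

```text
clock: 7.75
tool_pos: [0.4625, -0.1318, 0.0694]
tool_rot: [0.837, -0.547, 0.0, 0.001]
ft_force: [-1.0, -4.0, -1.3]
opening: 0.0001
finger_force: 1.4
```

```bash
python3 -c "from h import *;pol()"
```

```text
t 7.75 fix mm [ -62.2 -142.4] z 69.4 yaw-fix -52.36 F fix [-0.1 -4.1] -1.3 open 0.0001
rel pivot tool xy [22.5 95.9] F tool [3.2 2.6 1.3]
```

Call:
jog_arm([
  {"fingers":255,"xyz":[-0.1,0.02,0],"roll":0},
  {"fingers":255,"xyz":[-0.1,0.02,0],"roll":0},
  {"fingers":255,"xyz":[0,0,0],"roll":0},
])

```text
clock: 8.05
tool_pos: [0.4609, -0.1287, 0.0695]
tool_rot: [0.837, -0.547, 0.003, 0.001]
ft_force: [1.0, -9.3, -3.0]
opening: -0.0
finger_force: 4.3
```

```bash
python3 -c "from h import *;pol()"
```

```text
t 8.05 fix mm [ -64.5 -139.8] z 69.5 yaw-fix -52.32 F fix [ 3.2 -8.8] -3.0 open -0.0
rel pivot tool xy [19.  96.2] F tool [8.8 2.9 3. ]
```

Call:
jog_arm([
  {"fingers":255,"xyz":[-0.1,0.02,0],"roll":0},
  {"fingers":255,"xyz":[0,0,0],"roll":0},
])

```text
clock: 8.25
tool_pos: [0.4609, -0.1286, 0.0697]
tool_rot: [0.838, -0.546, 0.005, 0.002]
ft_force: [3.3, -16.2, -7.3]
opening: 0.0002
finger_force: 7.6
```

```bash
python3 -c "from h import *;pol()"
```

```text
t 8.25 fix mm [ -64.5 -139.7] z 69.7 yaw-fix -52.24 F fix [  7.1 -15. ] -7.3 open 0.0002
rel pivot tool xy [18.7 96.1] F tool [16.1  3.6  7.4]
```

The lever is against its released stop: the position stays the same while the force rises. I'll retreat, lift and square up to the slide.

Call:
jog_arm([
  {"fingers":255,"xyz":[0.5,0,0],"roll":0},
  {"fingers":255,"xyz":[0.5,0,0],"roll":0},
  {"fingers":255,"xyz":[0,0,-0.9],"roll":0},
  {"fingers":255,"xyz":[0,0,-0.9],"roll":0},
  {"fingers":255,"xyz":[0,0,-0.9],"roll":0},
  {"fingers":255,"xyz":[0,0,-0.8],"roll":-0.53},
  {"fingers":255,"xyz":[0,0,0],"roll":-1},
  {"fingers":255,"xyz":[0,0,0],"roll":-1},
  {"fingers":255,"xyz":[0,0,0],"roll":-1},
  {"fingers":255,"xyz":[0,0,0],"roll":-1},
  {"fingers":255,"xyz":[0,0,0],"roll":-1},
  {"fingers":255,"xyz":[0,0,0],"roll":-1},
])

```text
clock: 9.45
tool_pos: [0.4699, -0.1511, 0.1742]
tool_rot: [0.993, -0.12, -0.0, -0.001]
ft_force: [-0.0, -0.6, -0.5]
opening: -0.0001
finger_force: 0.0
```

Call:
jog_arm([
  {"fingers":255,"xyz":[-0.45,-0.85,0],"roll":0},
  {"fingers":255,"xyz":[-0.45,-0.85,0],"roll":0},
  {"fingers":255,"xyz":[-0.45,-0.85,0],"roll":0},
  {"fingers":255,"xyz":[-0.45,-0.85,0],"roll":0},
  {"fingers":255,"xyz":[-0.45,-0.85,0],"roll":0},
  {"fingers":255,"xyz":[-0.3,-0.85,0],"roll":0},
  {"fingers":255,"xyz":[0,0,0],"roll":0},
  {"fingers":255,"xyz":[0,0,0],"roll":0},
])

```text
clock: 10.25
tool_pos: [0.4332, 0.016, 0.1743]
tool_rot: [0.992, -0.122, -0.0, -0.0]
ft_force: [0.9, -1.3, -0.1]
opening: 0.0002
finger_force: 0.0
```

```bash
python3 - <<'E'
from h import *
st()
i=cams.snapshot("wrist")[:,:,::-1];cv2.imwrite("pics/w5.png",i)
E
```

```text
t 10.25 fix mm [-126.3   -6.1] z 174.3 yaw-fix -0.11 F fix [ 1.2 -1. ] -0.1 open 0.0002
```

View pics/w5.png

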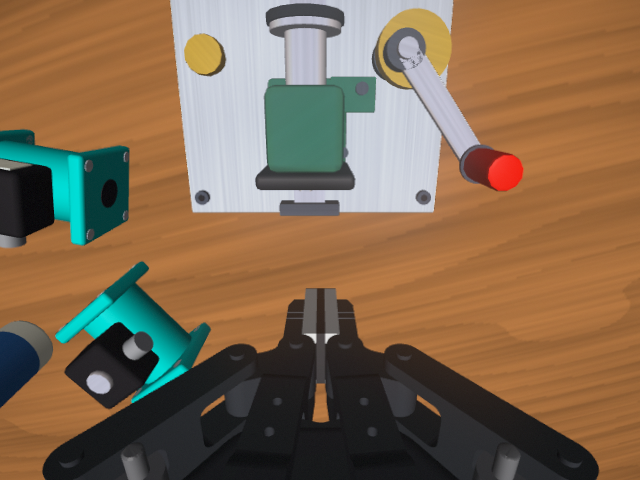

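The lever is at the rear-right (released). The palm plate's rear edge is at row ~185, columns 256–355, and the path down behind it is clear.

Call:
jog_arm([
  {"fingers":255,"xyz":[0,-0.2,0.5],"roll":0},
  {"fingers":255,"xyz":[0,0,1],"roll":0},
  {"fingers":255,"xyz":[0,0,1],"roll":0},
  {"fingers":255,"xyz":[0,0,1],"roll":0},
  {"fingers":255,"xyz":[0.3,0,0],"roll":0},
  {"fingers":255,"xyz":[0.2,0,0],"roll":0},
  {"fingers":255,"xyz":[0.2,0,0],"roll":0},
  {"fingers":255,"xyz":[0.2,0,0],"roll":0},
  {"fingers":255,"xyz":[0.2,0,0],"roll":0},
  {"fingers":255,"xyz":[0.2,0,0],"roll":0},
])

```text
clock: 11.3
tool_pos: [0.4719, 0.0121, 0.0698]
tool_rot: [0.992, -0.123, -0.001, -0.0]
ft_force: [-3.8, 0.1, 2.7]
opening: -0.0001
finger_force: 1.8
```

```bash
python3 -c "from h import *;st()"
```

```text
t 11.3 fix mm [-87.8  -0.5] z 69.8 yaw-fix -0.19 F fix [-3.7 -0.8] 2.7 open -0.0001
```

Call:
jog_arm([
  {"fingers":255,"xyz":[0.17,0,0],"roll":0},
  {"fingers":255,"xyz":[0.17,0,0],"roll":0},
  {"fingers":255,"xyz":[0.17,0,0],"roll":0},
  {"fingers":255,"xyz":[0.17,0,0],"roll":0},
  {"fingers":255,"xyz":[0.17,0,0],"roll":0},
  {"fingers":255,"xyz":[0.17,0,0],"roll":0},
  {"fingers":255,"xyz":[0.17,0,0],"roll":0},
  {"fingers":255,"xyz":[0,0,0],"roll":0},
])

```text
clock: 12.1
tool_pos: [0.5086, 0.0029, 0.0693]
tool_rot: [0.992, -0.123, 0.001, 0.0]
ft_force: [-0.3, 0.7, -0.4]
opening: -0.0003
finger_force: 0.1
```

```bash
python3 -c "from h import *;st()"
```

```text
t 12.1 fix mm [-50.   -0.6] z 69.3 yaw-fix -0.2 F fix [-0.5  0.6] -0.4 open -0.0003
```

Call:
jog_arm([
  {"fingers":255,"xyz":[0.1,0,0],"roll":0},
  {"fingers":255,"xyz":[0.1,0,0],"roll":0},
  {"fingers":255,"xyz":[0.1,0,0],"roll":0},
])

```text
clock: 12.4
tool_pos: [0.513, 0.0017, 0.0692]
tool_rot: [0.992, -0.123, -0.003, -0.0]
ft_force: [-7.3, 2.9, 6.4]
opening: -0.0003
finger_force: 3.4
```

```bash
python3 -c "from h import *;st()"
```

```text
t 12.4 fix mm [-45.3  -0.7] z 69.2 yaw-fix -0.2 F fix [-7.8  1.1] 6.4 open -0.0003
```

Call:
jog_arm([
  {"fingers":255,"xyz":[0.1,0,0],"roll":0},
  {"fingers":255,"xyz":[0.1,0,0],"roll":0},
  {"fingers":255,"xyz":[0,0,0],"roll":0},
])

```text
clock: 12.7
tool_pos: [0.5184, 0.0004, 0.0692]
tool_rot: [0.992, -0.123, -0.003, -0.0]
ft_force: [-7.7, 2.4, 7.2]
opening: 0.0001
finger_force: 4.1
```

```bash
python3 -c "from h import *;st()"
```

```text
t 12.7 fix mm [-39.8  -0.7] z 69.2 yaw-fix -0.2 F fix [-8.   0.4] 7.2 open 0.0001
```

Call:
jog_arm([
  {"fingers":255,"xyz":[0.1,0,0],"roll":0},
  {"fingers":255,"xyz":[0,0,0],"roll":0},
])

```text
clock: 12.9
tool_pos: [0.5194, 0.0001, 0.0692]
tool_rot: [0.992, -0.123, -0.005, -0.0]
ft_force: [-12.4, 3.7, 10.3]
opening: 0.0004
finger_force: 6.1
```

```bash
python3 -c "from h import *;st()"
```

```text
t 12.9 fix mm [-38.8  -0.7] z 69.2 yaw-fix -0.2 F fix [-12.9   0.6] 10.3 open 0.0004
```

Call:
jog_arm([
  {"fingers":255,"xyz":[0.07,0,0],"roll":0},
  {"fingers":255,"xyz":[0,0,0],"roll":0},
])

```text
clock: 13.1
tool_pos: [0.52, -0.0, 0.0692]
tool_rot: [0.992, -0.123, -0.006, -0.001]
ft_force: [-15.2, 4.7, 13.6]
opening: 0.0001
finger_force: 7.1
```

```bash
python3 -c "from h import *;st()"
```

```text
t 13.1 fix mm [-38.2  -0.7] z 69.2 yaw-fix -0.19 F fix [-15.8   0.9] 13.6 open 0.0001
```

Call:
jog_arm([
  {"fingers":255,"xyz":[0.1,0,0],"roll":0},
  {"fingers":255,"xyz":[0.05,0,0],"roll":0},
  {"fingers":255,"xyz":[0,0,0],"roll":0},
])

```text
clock: 13.4
tool_pos: [0.5215, -0.0004, 0.0693]
tool_rot: [0.992, -0.123, -0.009, -0.001]
ft_force: [-19.8, 4.9, 19.7]
opening: -0.0002
finger_force: 10.1
```

```bash
python3 -c "from h import *;st()"
```

```text
t 13.4 fix mm [-36.6  -0.7] z 69.3 yaw-fix -0.19 F fix [-20.4   0. ] 19.7 open -0.0002
```

The seal is compressed about 2 mm and the force is 20 N, so the valve is home. I'll retreat and move behind the handle.

Call:
jog_arm([
  {"fingers":255,"xyz":[-0.2,0,0],"roll":0},
  {"fingers":255,"xyz":[-0.5,0,0],"roll":0},
  {"fingers":255,"xyz":[-0.8,0,0],"roll":0},
  {"fingers":255,"xyz":[0,0,-0.9],"roll":0},
  {"fingers":255,"xyz":[0,0,-0.9],"roll":0},
  {"fingers":255,"xyz":[0,0,-0.9],"roll":0},
  {"fingers":255,"xyz":[0,0,-0.8],"roll":0},
  {"fingers":255,"xyz":[-0.3,0.76,0],"roll":0},
  {"fingers":255,"xyz":[-0.2,0.76,0],"roll":0},
  {"fingers":255,"xyz":[-0.2,0.76,0],"roll":0},
  {"fingers":255,"xyz":[0,0.76,0],"roll":0},
])

```text
clock: 14.5
tool_pos: [0.4446, -0.0761, 0.1747]
tool_rot: [0.992, -0.123, 0.001, 0.001]
ft_force: [0.0, -0.2, 0.1]
opening: 0.0001
finger_force: 0.0
```

Call:
jog_arm([
  {"fingers":255,"xyz":[0,0,0],"roll":0.95},
  {"fingers":255,"xyz":[0,0,0],"roll":0.96},
  {"fingers":255,"xyz":[0,0,0],"roll":0.96},
  {"fingers":255,"xyz":[0,0,0],"roll":0.96},
  {"fingers":255,"xyz":[0,0,0],"roll":0.96},
  {"fingers":255,"xyz":[0,0,0],"roll":0.96},
  {"fingers":255,"xyz":[0,0,0],"roll":0},
  {"fingers":255,"xyz":[0,0,0],"roll":0},
])

```text
clock: 15.3
tool_pos: [0.4451, -0.0754, 0.1744]
tool_rot: [0.866, -0.5, 0.001, 0.0]
ft_force: [-0.9, 0.7, -0.3]
opening: 0.0
finger_force: 0.0
```

```bash
python3 - <<'E'
from h import *
pol();print(arm.read_state()["joints"][5])
i=cams.snapshot("wrist")[:,:,::-1];cv2.imwrite("pics/w6.png",i)
E
```

```text
t 15.3 fix mm [-92.7 -91.9] z 174.4 yaw-fix -46.04 F fix [-1.   0.5] -0.3 open 0.0
rel pivot tool xy [-45.7  84.7] F tool [-1.   0.4  0.3]
2.2961161595245145
```

View pics/w6.png

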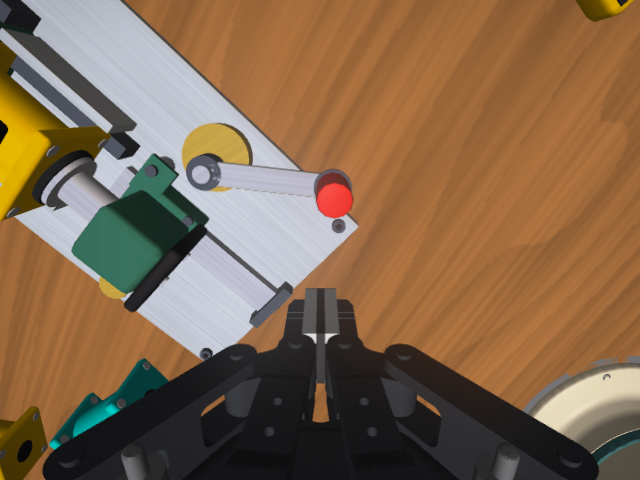

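The seal is against the valve's rear flange at about (75,180). The lever is still released with its grip at (334,198), ahead of the fingers.

Call:
jog_arm([
  {"fingers":255,"xyz":[0,0.3,0.5],"roll":0},
  {"fingers":255,"xyz":[0,0,1],"roll":0},
  {"fingers":255,"xyz":[0,0,1],"roll":0},
  {"fingers":255,"xyz":[0,0,1],"roll":0},
  {"fingers":255,"xyz":[0.35,0,0],"roll":0},
  {"fingers":255,"xyz":[0.22,0.04,0],"roll":0},
  {"fingers":255,"xyz":[0.22,0.04,0],"roll":-0.5},
  {"fingers":255,"xyz":[0.22,0.04,0],"roll":-0.5},
  {"fingers":255,"xyz":[0.22,0.04,0],"roll":-0.5},
  {"fingers":255,"xyz":[0.22,0.04,0],"roll":-0.5},
  {"fingers":255,"xyz":[0.22,0.04,0],"roll":-0.5},
])

```text
clock: 16.45
tool_pos: [0.4577, -0.1249, 0.0701]
tool_rot: [0.94, -0.341, -0.002, 0.0]
ft_force: [-6.2, 1.0, -1.2]
opening: 0.0002
finger_force: 2.4
```

```bash
python3 -c "from h import *;pol()"
```

```text
t 16.45 fix mm [ -68.5 -136.9] z 70.1 yaw-fix -25.98 F fix [-6.2 -0.5] -1.2 open 0.0002
rel pivot tool xy [-30.5  93.7] F tool [-5.4  3.2  1.2]
```

Call:
jog_arm([
  {"fingers":255,"xyz":[0.22,0.04,0],"roll":0},
  {"fingers":255,"xyz":[0.22,0.04,0],"roll":-0.5},
  {"fingers":255,"xyz":[0.22,0.04,0],"roll":-0.5},
  {"fingers":255,"xyz":[0.22,0.04,0],"roll":-0.5},
  {"fingers":255,"xyz":[0.22,0.04,0],"roll":-0.5},
  {"fingers":255,"xyz":[0.22,0.04,0],"roll":-0.5},
  {"fingers":255,"xyz":[0.22,0.04,0],"roll":-0.5},
])

```text
clock: 17.15
tool_pos: [0.4932, -0.1563, 0.0702]
tool_rot: [0.99, -0.139, -0.001, 0.0]
ft_force: [-4.2, 1.3, -3.3]
opening: -0.0003
finger_force: 2.1
```

```bash
python3 -c "from h import *;pol()"
```

```text
t 17.15 fix mm [ -26.5 -158.8] z 70.2 yaw-fix -1.99 F fix [-4.4  0.3] -3.3 open -0.0003
rel pivot tool xy [-23.3  93.7] F tool [-4.4 -0.1  3.3]
```

Clean contact. Continuing.

Call:
jog_arm([
  {"fingers":255,"xyz":[0.22,0.05,0],"roll":-0.5},
  {"fingers":255,"xyz":[0.22,0.05,0],"roll":-0.5},
  {"fingers":255,"xyz":[0.22,0.05,0],"roll":-0.5},
  {"fingers":255,"xyz":[0.22,0.05,0],"roll":-0.5},
  {"fingers":255,"xyz":[0.22,0.05,0],"roll":-0.5},
  {"fingers":255,"xyz":[0.22,0.05,0],"roll":-0.5},
])

```text
clock: 17.75
tool_pos: [0.5317, -0.169, 0.0705]
tool_rot: [0.998, 0.07, -0.001, -0.0]
ft_force: [-3.8, 1.7, -1.1]
opening: -0.0
finger_force: 1.9
```

```bash
python3 -c "from h import *;pol()"
```

```text
t 17.75 fix mm [  13.9 -161.8] z 70.5 yaw-fix 22.0 F fix [-4.1  0.8] -1.1 open -0.0
rel pivot tool xy [-23.  94.] F tool [-3.5 -2.2  1.1]
```

Call:
jog_arm([
  {"fingers":255,"xyz":[0.22,0.05,0],"roll":-0.5},
  {"fingers":255,"xyz":[0.22,0.05,0],"roll":-0.5},
  {"fingers":255,"xyz":[0.22,0.05,0],"roll":-0.5},
])

```text
clock: 18.05
tool_pos: [0.5517, -0.1694, 0.0707]
tool_rot: [0.985, 0.174, -0.001, -0.0]
ft_force: [-5.2, 2.6, 0.3]
opening: -0.0
finger_force: 2.2
```

```bash
python3 -c "from h import *;pol()"
```

```text
t 18.05 fix mm [  33.4 -157.4] z 70.7 yaw-fix 34.01 F fix [-5.7  1.3] 0.3 open -0.0
rel pivot tool xy [-23.4  94.5] F tool [-4.  -4.3 -0.3]
```

Call:
jog_arm([
  {"fingers":255,"xyz":[0.22,0.04,0],"roll":-0.5},
  {"fingers":255,"xyz":[0.22,0.04,0],"roll":-0.5},
  {"fingers":255,"xyz":[0.22,0.04,0],"roll":-0.5},
  {"fingers":255,"xyz":[0.22,0.04,0],"roll":-0.5},
  {"fingers":255,"xyz":[0,0,0],"roll":0},
])

```text
clock: 18.55
tool_pos: [0.5789, -0.1629, 0.0708]
tool_rot: [0.951, 0.308, -0.0, 0.001]
ft_force: [-3.7, -0.2, 0.5]
opening: -0.0002
finger_force: 1.3
```

```bash
python3 -c "from h import *;pol()"
```

```text
t 18.55 fix mm [  58.2 -144.5] z 70.8 yaw-fix 49.86 F fix [-3.6 -1.1] 0.5 open -0.0002
rel pivot tool xy [-22.5  95.1] F tool [-3.1 -2.  -0.5]
```

Call:
jog_arm([
  {"fingers":255,"xyz":[0.13,0.02,0],"roll":-0.3},
  {"fingers":255,"xyz":[0.1,0,0],"roll":0},
  {"fingers":255,"xyz":[0,0,0],"roll":0},
])

```text
clock: 18.85
tool_pos: [0.5837, -0.1605, 0.0708]
tool_rot: [0.945, 0.327, -0.001, 0.002]
ft_force: [-6.8, -4.6, 2.9]
opening: 0.0003
finger_force: 3.9
```

```bash
python3 -c "from h import *;pol()"
```

```text
t 18.85 fix mm [  62.4 -141.1] z 70.8 yaw-fix 52.18 F fix [-5.5 -6.1] 2.9 open 0.0003
rel pivot tool xy [-21.   95.3] F tool [-8.2 -0.6 -2.9]
```

Call:
jog_arm([
  {"fingers":255,"xyz":[0.1,0,0],"roll":0},
  {"fingers":255,"xyz":[0.1,0,0],"roll":0},
  {"fingers":255,"xyz":[0,0,0],"roll":0},
])

```text
clock: 19.15
tool_pos: [0.5839, -0.1604, 0.0708]
tool_rot: [0.944, 0.329, -0.006, 0.003]
ft_force: [-15.7, -14.9, 8.5]
opening: -0.0001
finger_force: 11.1
```

```bash
python3 -c "from h import *;pol()"
```

```text
t 19.15 fix mm [  62.5 -140.9] z 70.8 yaw-fix 52.32 F fix [-11.7 -18.3] 8.5 open -0.0001
rel pivot tool xy [-21.1  95.2] F tool [-21.7   2.   -8.2]
```

The lever is against its locked stop: the force has risen to 22 N with no motion. I'll retreat and verify.

Call:
jog_arm([
  {"fingers":255,"xyz":[-0.4,0,0],"roll":0},
  {"fingers":255,"xyz":[-0.7,0,0],"roll":0},
  {"fingers":255,"xyz":[0,0,-1],"roll":0},
  {"fingers":255,"xyz":[0,0,-1],"roll":0},
  {"fingers":255,"xyz":[0,0,-1],"roll":0},
  {"fingers":255,"xyz":[0,0,-1],"roll":0},
  {"fingers":255,"xyz":[-1,0.8,0],"roll":0},
  {"fingers":255,"xyz":[-1,0.8,0],"roll":0},
  {"fingers":255,"xyz":[-1,0.8,0],"roll":0},
  {"fingers":255,"xyz":[-1,0.8,0],"roll":0},
  {"fingers":255,"xyz":[0,0,0],"roll":0},
  {"fingers":255,"xyz":[0,0,0],"roll":0},
])

```text
clock: 20.35
tool_pos: [0.5291, -0.3259, 0.1902]
tool_rot: [0.945, 0.326, 0.001, 0.001]
ft_force: [0.9, 1.0, -0.7]
opening: -0.0003
finger_force: 0.0
```

```bash
python3 - <<'E'
from h import *
st()
i=cams.snapshot("top")[:,:,::-1];cv2.imwrite("pics/top_end_full.png",i)
cv2.imwrite("pics/end.png",cv2.resize(i[112:307,250:415],None,fx=3,fy=3,interpolation=cv2.INTER_CUBIC))
d=np.abs(i.astype(int)-cv2.imread("pics/top0.png")).max(2)>40
n,_,s,c=cv2.connectedComponentsWithStats(d.astype(np.uint8));print([list(x) for x in s[1:] if x[4]>15])
E
```

```text
t 20.35 fix mm [  49.2 -314.8] z 190.2 yaw-fix 52.02 F fix [0.6 1.2] -0.7 open -0.0003
[[np.int32(413), np.int32(134), np.int32(227), np.int32(346), np.int32(35710)], [np.int32(328), np.int32(142), np.int32(35), np.int32(23), np.int32(340)], [np.int32(324), np.int32(155), np.int32(7), np.int32(8), np.int32(26)], [np.int32(336), np.int32(158), np.int32(10), np.int32(14), np.int32(76)], [np.int32(322), np.int32(163), np.int32(29), np.int32(23), np.int32(233)], [np.int32(300), np.int32(181), np.int32(52), np.int32(88), np.int32(2143)], [np.int32(379), np.int32(200), np.int32(18), np.int32(14), np.int32(79)], [np.int32(375), np.int32(205), np.int32(26), np.int32(23), np.int32(128)], [np.int32(355), np.int32(225), np.int32(8), np.int32(12), np.int32(30)], [np.int32(607), np.int32(230), np.int32(4), np.int32(8), np.int32(26)], [np.int32(471), np.int32(292), np.int32(11), np.int32(32), np.int32(127)], [np.int32(199), np.int32(367), np.int32(214), np.int32(113), np.int32(13375)], [np.int32(611), np.int32(464), np.int32(29), np.int32(16), np.int32(296)], [np.int32(414), np.int32(473), np.int32(7), np.int32(7), np.int32(22)]]
```

View pics/end.png

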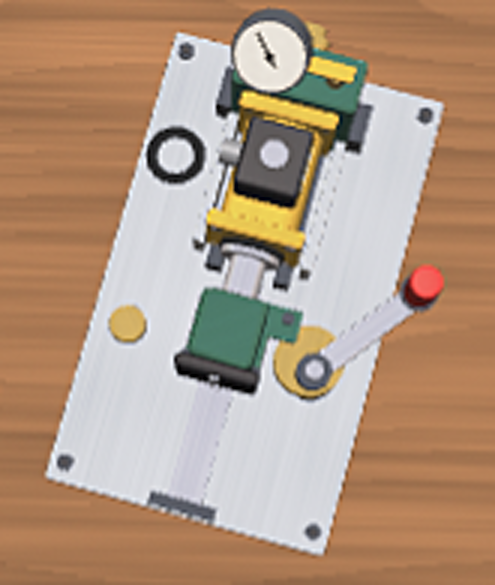

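The picture shows the valve forward against the head at about (270,110), the seal on its rear flange at (245,255), and the cam behind the roller at (285,330). The grip is at (425,283), further forward than at the start, so the lever is locked. The plug and gasket have not moved. Handing in.

```bash
python3 -c "from station import arm;print(arm.job_done())"
```

```text
the job is handed in; nothing more can be done
None
```

The valve is clamped and the job is handed in: lever swung to its released stop, slide pushed until the valve seated on the head, lever swung back to its locked stop, robot clear, about 20 s used.

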